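# Open the carving-tool chest and slide its till aside

### The arm

A 6-joint arm with a two-finger parallel gripper is mounted at the origin on the work surface. World frame = base frame: x ahead of the robot, y to its left, z up, the work surface at z = 0. Lengths are in m, angles in degrees, forces in N, time in s.
With the tool pointing down it reaches from about 0.35 to 0.975 m from the base axis. Payload 17.4 kg.
Tool frame: the origin (TCP) lies on the mounting face of the last link; the fingertips stand 173 mm ahead of it and the grasp point (between the pads) lies 155 mm ahead of it; z points along the fingers, y is the direction in which the jaws open and shut (so a half turn about z gives the same grasp; the last joint's range is limited). The gripper opens to 85 mm and grips with 20 to 120 N. Pads are 22 mm wide; open, the fingers measure 114 mm over their backs; the gripper's body (76 mm by 85 mm) begins 54 mm behind the grasp point. The pads swing forward as they close: fully open they stand 13 mm farther back than shut.
Start: joints at [70.199, 6.646, 82.598, -0, 90.757, -2.166], TCP at [0.205, 0.643, 0.405] pointing down, gripper open.
Joint ranges: [-162.19, 162.19], [-47.58, 125.68], [4.15, 143.07], [-65.23, 245.23], [0.69, 171.88], [-170.13, 170.13]. Speed limits (degrees/s): [108.29, 108.29, 127.2, 180, 180, 180].

### API

Orientations are given as [roll, pitch, yaw] about the fixed x, y, z axes, in that order (R = Rz(yaw) Ry(pitch) Rx(roll)).
In Python, from rig import telemetry, imaging, r gives the robot as it stands. The module is installed in compiled form; this text tells all that it offers.
- The arm moves only by the shell command python3 -m creep 'ROWS' [FORCE]. ROWS is JSON, a list of rows, each a list of 3 entries, a list of its own where there are three numbers: the shift along the tool's x, y, z as a fraction of full scale, then the turn, a rotation vector about the tool's x, y, z as a fraction of full scale, then the closure, from 0 (fully open) to 1 (shut). A call has 1 to 10 rows; each row shifts and turns the pose as measured when the row begins, along the tool's axes as they then stand; what a row does not reach is not made up. Full scale, the value 1, is 20 mm for a shift and 0.1 rad for a turn. A row lasts 1/12 s, in which the tool goes at most 41.7 mm and 7.16 degrees, less where a joint would pass 70% of its speed; a pose out of reach is approached as far as the arm can. A call with a number of a shift or a turn outside -1 to 1 is refused whole. A call with a gripper value outside its range is refused whole. The fingers move at their own pace and stop on an object; FORCE is the grip in N (left out, the last holds). Time passes only in rows, so rows that do not move let the fingers close. It gives the time, the measured TCP pose, the force and the opening at its end, in the units of the state.
- telemetry.get_obs(): the state, without advancing time (a new reading comes with each control period).
- imaging.get_image(name): name is "side" or "top" or "wrist"; returns a dict with "img" (400x640x3 uint8, blue, green, red), "camera_matrix" (3x3 intrinsics, pixels), "dist_coeffs" ([k1, k2, p1, p2, k3] as OpenCV has them; the pictures are not rectified), "R" (3x3) and "t" (3): a world point X has camera coordinates R X + t. Camera axes: x right, y down, z forward; pixel columns grow to the right and rows downward; lengths in m; the calibration is good to about 2 mm. A picture is of the moment at which its call begins. There is no depth.
- r.close_job(): hands the job in, once; it reports no verdict.
The state is a dict: "clock": time; "qpos": joint angles; "joint_vel": joint speeds; "joint_efforts": joint torques, N m; "tool_pos": TCP position; "ee_rot": TCP orientation; "ft_force": force on the tool from outside, world axes, zero at the start; "moment": the same for the moment, N m; "opening": finger opening in m.
Only numpy, scipy, OpenCV 4.12 (cv2) and the standard library are available. Lean on these libraries where they do the work, as an engineer would, in place of code of your own. Each camera call takes 0.05 s, during which the arm holds its last target. There are 200 camera calls.

### The job

Lift the lid of the green carving-tool chest all the way back until it rests open on its stop, without slamming it back. Then slide the wooden till inside the chest fully to its left end (left as seen from the robot), so that the marble samples under its right side lie open. Leave the carving, the bottle and the brush tin beside the chest where they stand.

Things in the scene. Friction and masses are not known exactly. Their poses are not given: they have to be found in the camera images.
- chest: Green wooden chest fixed to the bench, 160 (x) x 360 (y) x 110 mm high, walls 12 mm, open top under the lid. Origin: centre of its underside on the bench. x points from the front wall (robot side) to the hinged back wall, y to the chest's left along its length, z up. Its yaw varies by up to about 20 degrees.
- lid (a joint): Lid hinge angle in rad: 0 shut, 1.75 fully back on its stop (10 degrees past upright). The lid falls shut if let go before upright, and rests on the stop by its own weight once past upright.
- lid_hinge (a point): Point on the hinge axis, at the middle of the chest's top back edge, 110 mm above the bench; the axis runs along the chest's y. Turns with the lid: with the lid shut its axes are those of the chest. The lid is a green panel 160 x 360 x 12 mm, about 0.5 kg, reaching from here to the front edge (-x of this frame).
- lid_handle (a point): Centre of the lid's steel bar handle: a round bar 12 mm in diameter and 132 mm long along the chest's y, on two 12 mm arms 120 mm apart. It lies level with the lid panel, its centre 42 mm out in front of the lid's front edge; in the lid_hinge frame at (-202, 0, 6) mm, 117 mm above the bench when shut, at the very top when open. Axes as lid_hinge, turning with the lid.
- till (a joint): Position of the till along its slide in m: 0 at the right end of the chest, grows towards the chest's left (+y), 0.166 against the left end. Starts between 0 and 0.06.
- till_grip (a point): Centre of the till's red grip strip, 100 mm above the bench, 5 mm below its top; under the lid until that opens. Strip 100 (x) x 14 (y) mm, atop a partition across the middle of the till: a light-wood tray 130 (x) x 166 (y) x 38 mm, underside 50 mm and floor 56 mm above the bench, tools lying up to 20 mm above the underside. 70 mm free on either side of the strip. Axes as the chest.
- carving: Bystander: white marble bud on a dark 70 mm wooden base, 142 mm high. Origin under its centre.
- amber: Bystander: amber glass bottle, 68 mm across, 140 mm high. Origin under its centre.
- tin: Bystander: red tin of brushes and pencils, 70 mm across, 136 mm high. Origin under its centre.

How it is judged:
By the outcome, as a careful person would: the job done as asked, in the order asked, and still so for the second after the job is handed in, with the robot touching nothing.
It also fails if it takes over 56 s, if anything falls off the work surface, if the arm or the gripper's body presses on something with over 40 N, if the wrist force passes 120 N, or if a joint passes its speed limit or range.

## Working session

There is one attempt and no reset: what is moved stays moved. The work goes in short steps, Python scripts to look and compute and a shell command to move; the robot and the scene stay as the last step left them, time stands still between calls to the robot, and variables do not carry over. Pictures are saved under pics/ and viewed, about 8 in all and at most 12, crops included, and the job is handed in when it is done.

```bash
mkdir -p pics; python3 - <<'E'
from rig import telemetry, imaging
import cv2
print(telemetry.get_obs())
for n in("top","side"):
    d=imaging.get_image(n); cv2.imwrite(f"pics/{n}0.png",d["img"]); print(n,d["camera_matrix"],d["dist_coeffs"],d["R"],d["t"])
E
```

```text
{'clock': 0.0, 'qpos': array([ 7.01999074e+01,  6.67543649e+00,  8.26377388e+01, -3.28359661e-04,
        9.07592379e+01, -2.16565704e+00]), 'joint_vel': array([-0.02562742, -0.07069961,  0.03537564, -0.03970211, -0.02813703,
        0.09969692]), 'joint_efforts': array([-8.88689428e-04, -7.32051229e+01, -6.32445145e+01, -2.22074596e-04,
        6.85334962e-03,  1.36245268e-05]), 'tool_pos': array([0.20449538, 0.64328203, 0.40392502]), 'ee_rot': array([-1.79927626e+02, -2.40830536e-03,  1.62365559e+02]), 'ft_force': array([-0.43018266,  0.08126069,  0.39812515]), 'moment': array([-0.00080344, -0.00107015, -0.00634304]), 'opening': 0.08508112865770301}
top [[368.5559057    0.         318.14211877]
 [  0.         368.5559057  207.38530633]
 [  0.           0.           1.        ]] [0.01352704 0.         0.         0.         0.        ] [[ 0.01067731 -0.9998892   0.01037268]
 [-0.98883302 -0.01210014 -0.14853564]
 [ 0.14864469 -0.00867089 -0.98885265]] [0.01758919 0.56107392 1.08630012]
side [[410.17320602   0.         313.67869068]
 [  0.         410.17320602 202.31147751]
 [  0.           0.           1.        ]] [-0.101889  0.        0.        0.        0.      ] [[ 0.9722506  -0.23290013 -0.022052  ]
 [-0.14270089 -0.51572214 -0.84478822]
 [ 0.18537859  0.8244927  -0.53464621]] [-0.5324361   0.16575393  0.95268077]
```

View pics/top0.png

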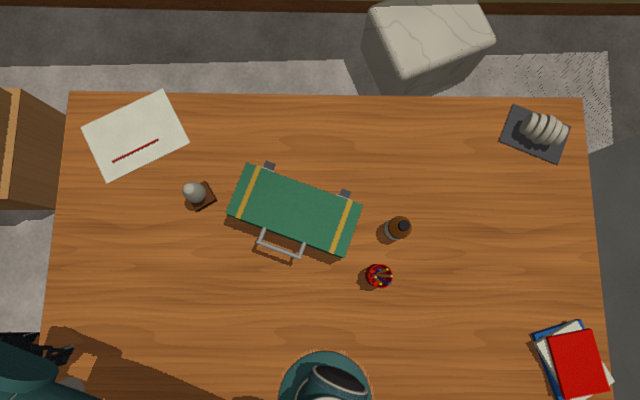

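View pics/side0.png

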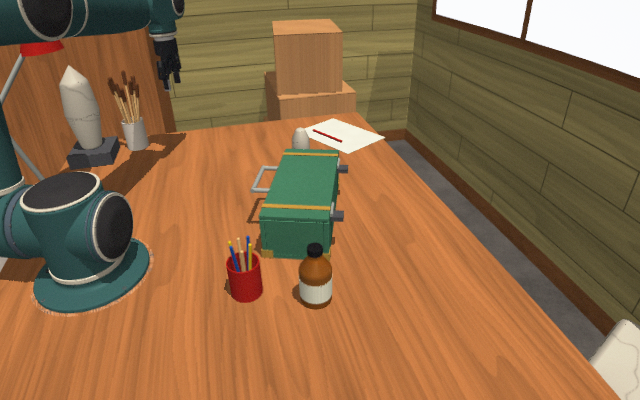

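The top view shows the green chest at about (295,210) with its handle at (280,245). The carving is at (200,193), the bottle at (398,228) and the tin at (379,275). Next I'll enlarge it.

```bash
python3 - <<'E'
import cv2
a=cv2.imread("pics/top0.png")[155:275,220:380]
cv2.imwrite("pics/crop0.png",cv2.resize(a,None,fx=5,fy=5,interpolation=cv2.INTER_CUBIC))
E
```

```text
(no output)
```

View pics/crop0.png

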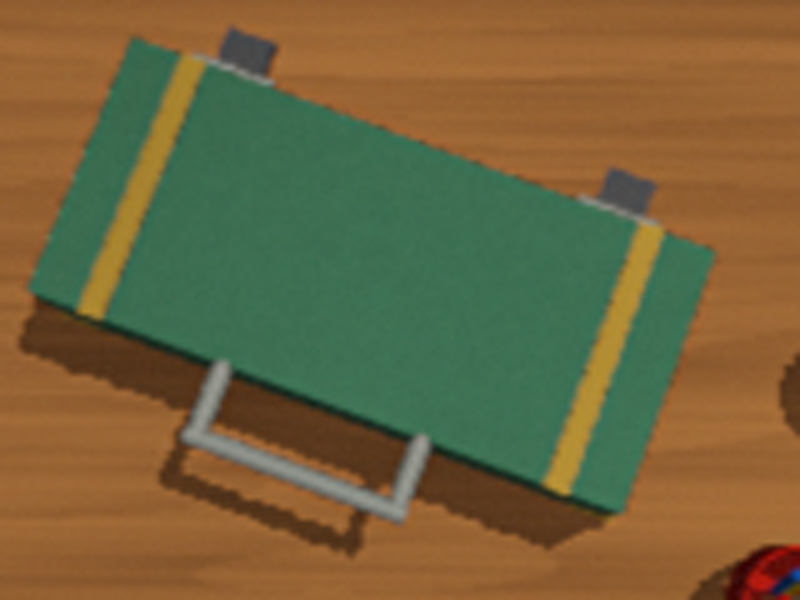

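The crop shows the lid corners at (134,40), (714,252), (614,512) and (32,290), and the handle ends at (188,436) and (403,516). I'll fit the chest pose to these.

```bash
cat > h.py <<'E'
import numpy as np, cv2
from scipy.spatial.transform import Rotation as Rot
from scipy.optimize import least_squares
from rig import telemetry, imaging
def proj(d,X):
    return cv2.projectPoints(np.asarray(X,float).reshape(-1,3),cv2.Rodrigues(d["R"])[0],d["t"],d["camera_matrix"],d["dist_coeffs"])[0].reshape(-1,2)
def chest2w(p,X):  # p=x,y,yaw deg
    return Rot.from_euler('z',p[2],degrees=True).apply(X)+[p[0],p[1],0]
def tool():
    o=telemetry.get_obs(); return o,Rot.from_euler('xyz',o["ee_rot"],degrees=True).as_matrix()
def go(target,Rt):  # units needed, tool axes
    o,R=tool(); s=R.T@(np.asarray(target)-o["tool_pos"])/0.02
    w=Rot.from_matrix(R.T@Rt).as_rotvec()/0.1
    print("t",o["clock"],"tcp",o["tool_pos"].round(4),"F",o["ft_force"].round(1),"open",round(o["opening"],4),"shift",s.round(2),"turn",w.round(2))
E
python3 - <<'E'
from h import *
d=imaging.get_image("top")
px=(np.array([[134,40],[714,252],[614,512],[32,290],[188,436],[403,516]])+.5)/5-.5+[220,155]
X=np.array([[.08,.18,.122],[.08,-.18,.122],[-.08,-.18,.122],[-.08,.18,.122],[-.122,.066,.116],[-.122,-.066,.116]])
f=lambda p:(proj(d,chest2w(p,X))-px).ravel()
s=least_squares(f,[.5,.05,-18]); print(s.x,s.fun.reshape(-1,2).round(2))
h=chest2w(s.x,[[-.122,0,.116]])[0];print("handle",h)
# bystanders roughly
for n,u,z in(("carv",(205,200),.02),("amber",(402,226),.14),("tin",(379,275),.13)):
    r=least_squares(lambda q:(proj(d,[[q[0],q[1],z]])-u).ravel(),[.5,0]).x;print(n,r)
yaw=s.x[2]
for k in(90,-90):
    go(h+[0,0,.155],(Rot.from_euler('z',yaw+k,degrees=True)*Rot.from_euler('x',180,degrees=True)).as_matrix())
E
```

```text
[  0.5435031    0.09296441 -19.93206537] [[-0.58 -1.07]
 [ 0.82 -0.05]
 [ 1.66  1.08]
 [-1.65  0.35]
 [-0.56 -0.56]
 [ 0.29  0.05]]
handle [0.42881121 0.1345549  0.116     ]
carv [0.58307053 0.37662741]
amber [ 0.49669092 -0.20838517]
tin [ 0.36189879 -0.14431477]
t 0.15 tcp [0.2045 0.6433 0.4042] F [ 0.2 -0.1 -0. ] open 0.0855 shift [-18.39 -20.84   6.68] turn [-1.000e-02  1.000e-02  1.611e+01]
t 0.15 tcp [0.2045 0.6433 0.4042] F [ 0.2 -0.1 -0. ] open 0.0855 shift [-18.39 -20.84   6.68] turn [-1.000e-02 -1.000e-02 -1.531e+01]
```

```bash
python3 -m creep '[[[-0.88,-1,0.1],[0,0,0],0.3],[[-0.88,-1,0.1],[0,0,0],0.45],[[-0.88,-1,0.1],[0,0,0],0.45],[[-0.88,-1,0.1],[0,0,0],0.45],[[-0.88,-1,0.1],[0,0,0],0.45],[[-0.88,-1,0.1],[0,0,0],0.45],[[-0.88,-1,0.1],[0,0,0],0.45],[[-0.88,-1,0.1],[0,0,0],0.45],[[-0.88,-1,0.1],[0,0,0],0.45],[[-0.88,-1,0.1],[0,0,0],0.45]]' 25
python3 -m creep '[[[-0.88,-1,0.1],[0,0,0],0.45],[[-0.88,-1,0.1],[0,0,0],0.45],[[-0.88,-1,0.1],[0,0,0],0.45],[[-0.88,-1,0.1],[0,0,0],0.45],[[-0.88,-1,0.1],[0,0,0],0.45],[[-0.88,-1,0.1],[0,0,0],0.45],[[-0.88,-1,0.1],[0,0,0],0.45],[[-0.88,-1,0.1],[0,0,0],0.45],[[-0.88,-1,0.1],[0,0,0],0.45],[[0,0,0],[0,0,1],0.45]]'
python3 -m creep '[[[0,0,0],[0,0,1],0.45],[[0,0,0],[0,0,1],0.45],[[0,0,0],[0,0,1],0.45],[[0,0,0],[0,0,1],0.45],[[0,0,0],[0,0,1],0.45],[[0,0,0],[0,0,1],0.45],[[0,0,0],[0,0,1],0.45],[[0,0,0],[0,0,1],0.45],[[0,0,0],[0,0,1],0.45],[[0,0,0],[0,0,1],0.45]]'
cat >> h.py <<'E'
P=np.array([.5435,.0930,-19.93]); H=np.array([.4288,.1346,.116])
RH=(Rot.from_euler('z',P[2]+90,degrees=True)*Rot.from_euler('x',180,degrees=True)).as_matrix()
E
python3 -c "
from h import *
go(H+[0,0,.155+.08],RH)"
```

```text
clock: 0.98
tool_pos: [0.313, 0.3922, 0.3794]
ee_rot: [-179.7, -0.1, 162.7]
ft_force: [0.6, 0.5, 0.6]
opening: 0.0472
clock: 1.82
tool_pos: [0.4134, 0.1584, 0.36]
ee_rot: [-179.6, -0.0, 157.2]
ft_force: [-0.8, 0.6, -0.2]
opening: 0.0469
clock: 2.65
tool_pos: [0.4136, 0.1553, 0.3583]
ee_rot: [-179.7, 0.4, 96.7]
ft_force: [0.1, -0.2, 0.9]
opening: 0.047
t 2.65 tcp [0.4136 0.1553 0.3583] F [ 0.1 -0.2  0.9] open 0.047 shift [-1.12  0.64  0.37] turn [-0.04  0.07  4.64]
```

```bash
python3 -m creep '[[[0,0,0],[0,0,1],0.45],[[0,0,0],[0,0,1],0.45],[[0,0,0],[0,0,1],0.45],[[0,0,0],[0,0,1],0.45],[[0,0,0],[0,0,0.6],0.45],[[-0.5,0.6,0],[0,0,0],0.45],[[-0.5,0.6,0],[0,0,0],0.45],[[0,0,0],[0,0,0],0.45]]'
python3 - <<'E'
from h import *
go(H+[0,0,.155+.08],RH)
d=imaging.get_image("wrist"); im=d["img"].copy()
print("handle ends px",proj(d,chest2w(P,[[-.122,.06,.116],[-.122,-.06,.116],[-.122,0,.116],[-.08,.18,.122],[-.08,-.18,.122]])).round(1))
cv2.imwrite("pics/w1.png",im)
E
```

```text
clock: 3.32
tool_pos: [0.4282, 0.1275, 0.3572]
ee_rot: [-179.8, 0.5, 68.6]
ft_force: [-0.3, -0.6, 0.2]
opening: 0.0467
t 3.3167 tcp [0.4282 0.1275 0.3572] F [-0.3 -0.6  0.2] open 0.0467 shift [ 0.34 -0.1   0.31] turn [-0.04  0.09 -0.26]
handle ends px [[ 315.2  105. ]
 [ 320.2  289.8]
 [ 317.9  204.8]
 [ 392.4 -137.1]
 [ 377.6  425.4]]
```

View pics/w1.png

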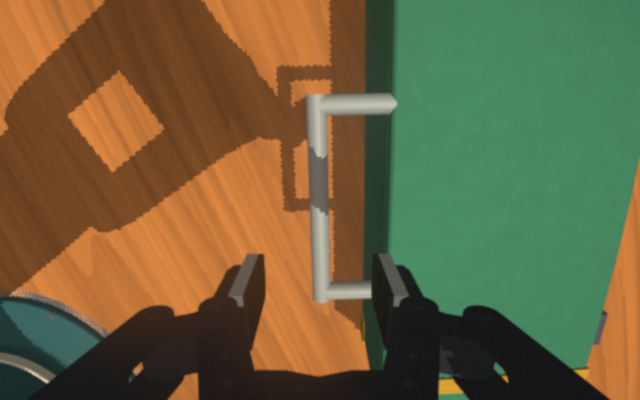

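The wrist view shows the handle bar from (316,105) to (321,290), within 1 px of the prediction, so the pose holds. Now I'll descend and grip.

```bash
python3 -m creep '[[[0.34,-0.1,0.5],[0,0,-0.26],0.45],[[0,0,1],[0,0,0],0.45],[[0,0,1],[0,0,0],0.45],[[0,0,1],[0,0,0],0.45],[[0,0,0.6],[0,0,0],0.45],[[0,0,0],[0,0,0],0.45]]'
python3 -c "
from h import *
go(H+[0,0,.155],RH)"
```

```text
clock: 3.87
tool_pos: [0.4261, 0.139, 0.2694]
ee_rot: [-179.8, 0.4, 70.6]
ft_force: [-1.0, -0.4, -0.8]
opening: 0.047
t 3.8667 tcp [0.4261 0.139  0.2694] F [-1.  -0.4 -0.8] open 0.047 shift [-0.16  0.2  -0.08] turn [-0.04  0.07  0.09]
```

```bash
python3 -m creep '[[[-0.16,0.18,0],[0,0,0],0.5],[[0,0,0],[0,0,0],1],[[0,0,0],[0,0,0],1],[[0,0,0],[0,0,0],1],[[0,0,0],[0,0,0],1],[[0,0,0],[0,0,0],1],[[0,0,0],[0,0,0],1],[[0,0,0],[0,0,0],1]]' 30
cat >> h.py <<'E'
# arc helper: lid angle from TCP pose, and tool-frame y,z rows for the next angles
def arc(z0,steps):
    o,R=tool(); c=Rot.from_euler('z',-P[2],degrees=True).apply(o["tool_pos"]-[P[0],P[1],0])
    gx,gz=c[0]-.08,c[2]-z0-.11      # bar relative to hinge, z0 = tcp above bar
    r=np.hypot(gx,gz); th=np.arctan2(gz,-gx)-np.arctan2(.006,.202)
    print("t",round(o["clock"],2),"theta",round(th,3),"r",round(r,4),"y",round(c[1],4),"F",o["ft_force"].round(1),"open",round(o["opening"],4),"rpy",o["ee_rot"].round(1))
    a=th
    pos=np.array([gx,gz])
    for t in steps:
        p=.2021*np.array([-np.cos(t+.0297),np.sin(t+.0297)]); dd=Rot.from_euler('z',P[2],degrees=True).apply([p[0]-pos[0],0,p[1]-pos[1]])
        print(round(t,2),(R.T@dd/.02).round(2)); pos=p
E
python3 -c "
from h import *
go(H+[0,0,.155],RH); arc(.155,np.arange(.05,.5,.05))"
```

```text
clock: 4.53
tool_pos: [0.4301, 0.1348, 0.2739]
ee_rot: [179.8, 0.3, 70.7]
ft_force: [-0.7, -0.0, -3.9]
opening: 0.011
t 4.5333 tcp [0.4301 0.1348 0.2739] F [-0.7 -0.  -3.9] open 0.011 shift [-0.03 -0.06  0.14] turn [0.04 0.05 0.1 ]
t 4.53 theta 0.014 r 0.2011 y 0.0007 F [-0.7 -0.  -3.9] open 0.011 rpy [179.8   0.3  70.7]
0.05 [-0.   -0.03 -0.36]
0.1 [-0.    0.05 -0.5 ]
0.15 [-0.    0.08 -0.5 ]
0.2 [-0.    0.1  -0.49]
0.25 [-0.    0.13 -0.49]
0.3 [-0.    0.15 -0.48]
0.35 [-0.    0.18 -0.47]
0.4 [-0.    0.2  -0.46]
0.45 [-0.    0.22 -0.45]
```

```bash
python3 -m creep '[[[0,0,-0.36],[0,0,0],1],[[0,0.05,-0.5],[0,0,0],1],[[0,0.08,-0.5],[0,0,0],1],[[0,0.1,-0.5],[0,0,0],1],[[0,0.13,-0.5],[0,0,0],1],[[0,0.15,-0.5],[0,0,0],1]]'
python3 -c "
from h import *
arc(.155,np.arange(.3,.8,.05))"
```

```text
clock: 5.03
tool_pos: [0.4406, 0.1311, 0.335]
ee_rot: [179.5, 0.3, 70.6]
ft_force: [16.3, -5.4, -10.0]
opening: 0.0109
t 5.03 theta 0.324 r 0.2022 y 0.0008 F [ 16.3  -5.4 -10. ] open 0.0109 rpy [179.5   0.3  70.6]
0.3 [ 0.   -0.08  0.23]
0.35 [-0.    0.18 -0.47]
0.4 [-0.    0.2  -0.46]
0.45 [-0.    0.23 -0.45]
0.5 [-0.01  0.25 -0.44]
0.55 [-0.01  0.27 -0.43]
0.6 [-0.01  0.29 -0.41]
0.65 [-0.01  0.31 -0.4 ]
0.7 [-0.01  0.33 -0.38]
0.75 [-0.01  0.35 -0.36]
```

```bash
python3 -m creep '[[[0,0.3,-0.4],[0,0,0],1],[[0,0.24,-0.46],[0,0,0],1],[[0,0.26,-0.45],[0,0,0],1],[[0,0.27,-0.44],[0,0,0],1],[[0,0.29,-0.42],[0,0,0],1],[[0,0.31,-0.4],[0,0,0],1],[[0,0.33,-0.38],[0,0,0],1]]'
python3 -c "
from h import *
arc(.155,np.arange(.75,1.25,.05))"
```

```text
clock: 5.62
tool_pos: [0.4791, 0.1175, 0.4026]
ee_rot: [180.0, 0.4, 70.7]
ft_force: [-1.8, -2.4, -2.8]
opening: 0.0107
t 5.62 theta 0.716 r 0.2027 y 0.0011 F [-1.8 -2.4 -2.8] open 0.0107 rpy [180.    0.4  70.7]
0.75 [-0.    0.26 -0.22]
0.8 [-0.01  0.36 -0.35]
0.85 [-0.01  0.38 -0.33]
0.9 [-0.01  0.4  -0.31]
0.95 [-0.01  0.41 -0.29]
1.0 [-0.01  0.43 -0.27]
1.05 [-0.01  0.44 -0.25]
1.1 [-0.01  0.45 -0.23]
1.15 [-0.01  0.46 -0.2 ]
1.2 [-0.01  0.47 -0.18]
```

```bash
python3 -m creep '[[[0,0.3,-0.25],[0,0,0],1],[[0,0.36,-0.35],[0,0,0],1],[[0,0.38,-0.33],[0,0,0],1],[[0,0.4,-0.31],[0,0,0],1],[[0,0.41,-0.29],[0,0,0],1],[[0,0.43,-0.27],[0,0,0],1],[[0,0.44,-0.25],[0,0,0],1]]'
python3 -c "
from h import *
arc(.155,np.arange(1.05,1.6,.05))"
```

```text
clock: 6.2
tool_pos: [0.5354, 0.0973, 0.4505]
ee_rot: [-180.0, 0.5, 70.7]
ft_force: [-0.8, -3.3, -4.9]
opening: 0.0105
t 6.2 theta 1.094 r 0.2058 y 0.0013 F [-0.8 -3.3 -4.9] open 0.0105 rpy [-180.     0.5   70.7]
1.05 [ 0.01 -0.31  0.37]
1.1 [-0.01  0.45 -0.23]
1.15 [-0.01  0.46 -0.2 ]
1.2 [-0.01  0.47 -0.18]
1.25 [-0.01  0.48 -0.16]
1.3 [-0.01  0.49 -0.13]
1.35 [-0.01  0.49 -0.11]
1.4 [-0.01  0.5  -0.08]
1.45 [-0.01  0.5  -0.06]
1.5 [-0.01  0.5  -0.03]
1.55 [-0.01  0.51 -0.01]
```

```bash
python3 -m creep '[[[0,0.45,-0.2],[0,0,0],1],[[0,0.46,-0.18],[0,0,0],1],[[0,0.47,-0.16],[0,0,0],1],[[0,0.48,-0.14],[0,0,0],1],[[0,0.49,-0.12],[0,0,0],1],[[0,0.45,-0.09],[0,0,0],1],[[0,0.4,-0.06],[0,0,0],1],[[0,0.35,-0.03],[0,0,0],1]]'
python3 -c "
from h import *
arc(.158,np.arange(1.5,1.8,.03))"
```

```text
clock: 6.87
tool_pos: [0.6106, 0.0702, 0.4741]
ee_rot: [179.9, 0.5, 70.6]
ft_force: [-2.4, -4.0, 5.9]
opening: 0.0107
t 6.87 theta 1.497 r 0.2063 y 0.0015 F [-2.4 -4.   5.9] open 0.0107 rpy [179.9   0.5  70.6]
1.5 [0.   0.04 0.21]
1.53 [-0.    0.3  -0.01]
1.56 [-0.   0.3  0. ]
1.59 [-0.    0.3   0.01]
1.62 [-0.    0.3   0.02]
1.65 [-0.    0.3   0.03]
1.68 [-0.    0.3   0.04]
1.71 [-0.    0.3   0.05]
1.74 [-0.    0.3   0.06]
1.77 [-0.    0.3   0.06]
1.8 [-0.    0.29  0.07]
```

```bash
python3 -m creep '[[[0,0.3,0.02],[0,0,0],1],[[0,0.3,0.02],[0,0,0],1],[[0,0.3,0.02],[0,0,0],1],[[0,0.25,0.03],[0,0,0],1],[[0,0.25,0.04],[0,0,0],1],[[0,0.2,0.04],[0,0,0],1],[[0,0.2,0.04],[0,0,0],1]]'
python3 -c "
from h import *
arc(.162,[1.73,1.75,1.77])"
```

```text
clock: 7.45
tool_pos: [0.6486, 0.0565, 0.4711]
ee_rot: [179.8, 0.5, 70.5]
ft_force: [-2.6, -3.6, 2.7]
opening: 0.0105
t 7.45 theta 1.697 r 0.2015 y 0.0015 F [-2.6 -3.6  2.7] open 0.0105 rpy [179.8   0.5  70.5]
1.73 [-0.    0.33  0.03]
1.75 [-0.    0.2   0.04]
1.77 [-0.    0.2   0.04]
```

```bash
python3 -m creep '[[[0,0.2,0.03],[0,0,0],1],[[0,0.18,0.04],[0,0,0],1],[[0,0.15,0.04],[0,0,0],1],[[0,0.1,0.02],[0,0,0],1]]'
python3 -c "
from h import *
arc(.162,[1.75,1.77])"
```

```text
clock: 7.78
tool_pos: [0.6609, 0.0523, 0.4686]
ee_rot: [-179.9, 0.5, 70.6]
ft_force: [-42.0, 5.2, 13.4]
opening: 0.0105
t 7.78 theta 1.762 r 0.2016 y 0.0018 F [-42.    5.2  13.4] open 0.0105 rpy [-179.9    0.5   70.6]
1.75 [ 0.   -0.12 -0.05]
1.77 [-0.    0.2   0.04]
```

On the stop (the force rose to 42 N). I'll relieve the pressure, open and lift off.

```bash
python3 -m creep '[[[0,-0.1,-0.02],[0,0,0],1],[[0,0,0],[0,0,0],1]]'
python3 -m creep '[[[0,0,0],[0,0,0],0.7],[[0,0,0],[0,0,0],0.45],[[0,0,0],[0,0,0],0.45],[[0,0,0],[0,0,0],0.45],[[0,0,0],[0,0,0],0.45],[[0,0,-0.6],[0,0,0],0.45],[[0,0,-1],[0,0,0],0.45],[[0,0,-1],[0,0,0],0.45]]'
python3 - <<'E'
from h import *
go(chest2w(P,[[-.01,-.06,.42]])[0],(Rot.from_euler('z',160.07,degrees=True)*Rot.from_euler('x',180,degrees=True)).as_matrix())
d=imaging.get_image("top"); cv2.imwrite("pics/t2.png",cv2.resize(d["img"][100:300,180:440],None,fx=3,fy=3,interpolation=cv2.INTER_CUBIC))
E
```

```text
clock: 7.95
tool_pos: [0.659, 0.053, 0.4691]
ee_rot: [-179.8, 0.5, 70.6]
ft_force: [-0.8, -4.1, 1.2]
opening: 0.0108
clock: 8.62
tool_pos: [0.6603, 0.0546, 0.5183]
ee_rot: [-179.5, 0.5, 70.7]
ft_force: [0.4, -0.4, 0.1]
opening: 0.0467
t 8.6167 tcp [0.6603 0.0546 0.5183] F [ 0.4 -0.4  0.1] open 0.0467 shift [-3.07 -6.63  5.  ] turn [-1.400e-01 -1.000e-02 -1.559e+01]
```

View pics/t2.png

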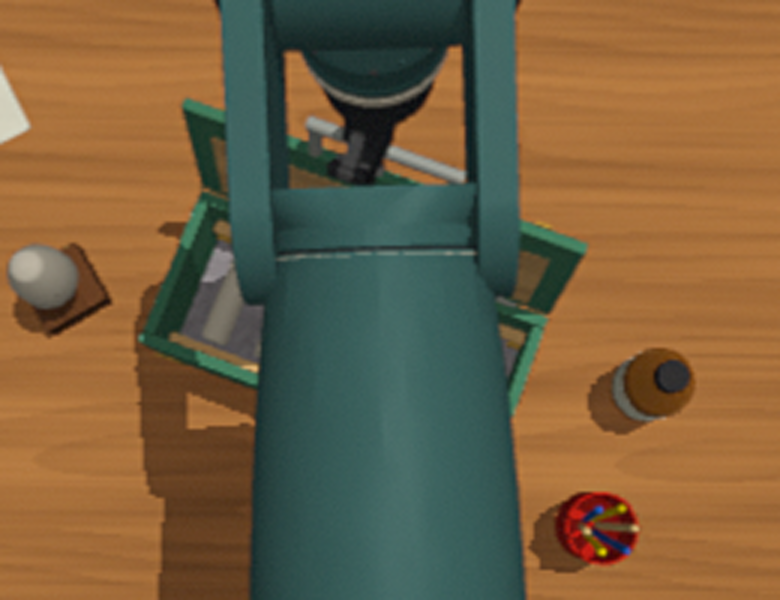

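The top view shows the lid back, the handle bar free, and the carving (44,280), bottle (655,385) and tin (597,527) undisturbed. The arm hides the till, so I'll move forward over the chest, turn and look with the wrist camera.

```bash
python3 -m creep '[[[0,-1,0],[0,0,0],0.45],[[0,-1,0],[0,0,0],0.45],[[0,-1,0],[0,0,0],0.45],[[-0.5,-1,0],[0,0,0],0.45],[[-0.5,-1,0],[0,0,0],0.45],[[-0.5,-1,0],[0,0,-0.5],0.45],[[-0.5,-1,0],[0,0,-1],0.45],[[0,0,0],[0,0,-1],0.45],[[0,0,0],[0,0,-1],0.45],[[0,0,0],[0,0,-1],0.45]]'
python3 -m creep '[[[0,0,0.5],[0,0,-1],0.45],[[0,0,0.5],[0,0,-1],0.45],[[0,0,0.5],[0,0,-1],0.45],[[0,0,0.5],[0,0,-1],0.45],[[0,0,0.5],[0,0,-1],0.45],[[0,0,0.5],[0,0,-1],0.45],[[0,0,0],[0,0,-1],0.45],[[0,0,0],[0,0,-1],0.45],[[0,0,0],[0,0,-1],0.45],[[0,0,0],[0,0,-1],0.45]]'
python3 - <<'E'
from h import *
go(chest2w(P,[[-.015,-.06,.42]])[0],(Rot.from_euler('z',160.07,degrees=True)*Rot.from_euler('x',180,degrees=True)).as_matrix())
d=imaging.get_image("wrist"); cv2.imwrite("pics/w3.png",d["img"]); np.savez("w3.npz",R=d["R"],t=d["t"],camera_matrix=d["camera_matrix"],dist_coeffs=d["dist_coeffs"])
for q in (0,.03,.06): print(q,proj(d,chest2w(P,[[x,y-.083+q,.105] for x in(-.05,.05) for y in (-.007,.007)])).round(0).tolist())
E
```

```text
clock: 9.5
tool_pos: [0.506, 0.0625, 0.5357]
ee_rot: [179.7, 0.2, 97.4]
ft_force: [0.1, -0.2, -0.3]
opening: 0.0469
clock: 10.33
tool_pos: [0.5044, 0.0625, 0.4841]
ee_rot: [179.7, 1.0, 157.7]
ft_force: [0.6, -0.0, -0.4]
opening: 0.0471
t 10.3333 tcp [0.5044 0.0625 0.4841] F [ 0.6 -0.  -0.4] open 0.0471 shift [-0.55 -0.89  3.21] turn [ 0.06  0.17 -0.41]
0 [[267.0, 147.0], [281.0, 147.0], [275.0, 241.0], [288.0, 241.0]]
0.03 [[297.0, 146.0], [311.0, 145.0], [303.0, 240.0], [316.0, 240.0]]
0.06 [[328.0, 145.0], [342.0, 144.0], [331.0, 239.0], [344.0, 238.0]]
```

View pics/w3.png

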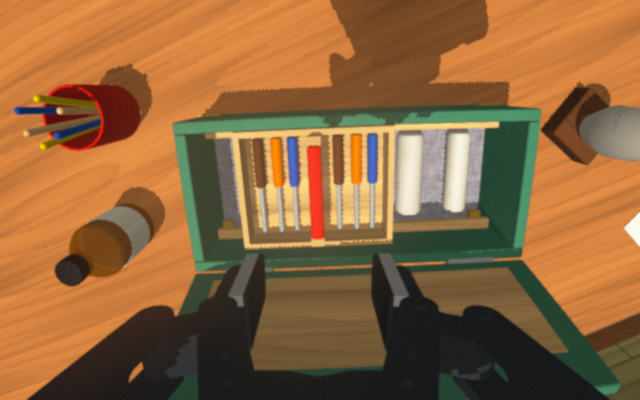

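The wrist view shows the open chest with the red strip from (314,147) to (317,240), which puts the till at about 0.039 m. The lid is lying back, and the bystanders haven't moved.

```bash
cat >> h.py <<'E'
RT=(Rot.from_euler('z',160.07,degrees=True)*Rot.from_euler('x',180,degrees=True)).as_matrix()
def till(q,z,x=-.015): go(chest2w(P,[[x,-.083+q,z]])[0],RT)
E
python3 -c "
from h import *
till(.039,.255)"
```

```text
t 10.3833 tcp [0.5044 0.0625 0.4843] F [ 0.2  0.4 -0.5] open 0.0468 shift [-0.37 -0.15 11.47] turn [ 0.06  0.18 -0.33]
```

```bash
python3 -m creep '[[[-0.37,-0.15,0.3],[0.06,0.18,-0.33],0.45],[[0,0,1],[0,0,0],0.45],[[0,0,1],[0,0,0],0.45],[[0,0,1],[0,0,0],0.45],[[0,0,1],[0,0,0],0.45],[[0,0,1],[0,0,0],0.45],[[0,0,1],[0,0,0],0.45],[[0,0,1],[0,0,0],0.45],[[0,0,0],[0,0,0],0.45]]'
python3 -c "
from h import *
till(.039,.255)"
```

```text
clock: 11.13
tool_pos: [0.511, 0.0569, 0.3414]
ee_rot: [179.7, 0.5, 158.9]
ft_force: [-1.7, 0.3, -1.0]
opening: 0.0469
t 11.1333 tcp [0.511  0.0569 0.3414] F [-1.7  0.3 -1. ] open 0.0469 shift [-0.13  0.03  4.32] turn [ 0.05  0.09 -0.2 ]
```

```bash
python3 -m creep '[[[-0.13,0,0.5],[0.05,0.09,-0.2],0.45],[[0,0,1],[0,0,0],0.45],[[0,0,1],[0,0,0],0.45],[[0,0,1],[0,0,0],0.45],[[0,0,0.7],[0,0,0],0.45],[[0,0,0],[0,0,0],0.45]]'
python3 - <<'E'
from h import *
till(.039,.255)
d=imaging.get_image("wrist"); cv2.imwrite("pics/w4.png",d["img"])
E
```

```text
clock: 11.63
tool_pos: [0.5162, 0.0558, 0.2613]
ee_rot: [179.9, 0.3, 160.0]
ft_force: [-0.8, -1.5, 0.3]
opening: 0.0473
t 11.6333 tcp [0.5162 0.0558 0.2613] F [-0.8 -1.5  0.3] open 0.0473 shift [0.1  0.01 0.31] turn [ 0.02  0.05 -0.02]
```

View pics/w4.png

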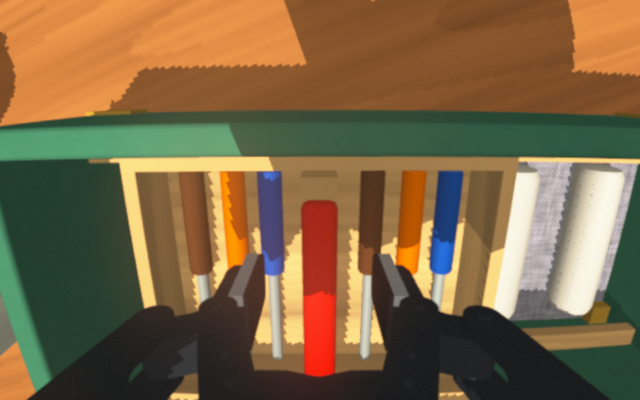

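The red strip, at (320,290), is centred between the fingers. I'll go 4 mm lower and grip it.

```bash
python3 -m creep '[[[0,0,0.2],[0,0,0],0.5],[[0,0,0],[0,0,0],1],[[0,0,0],[0,0,0],1],[[0,0,0],[0,0,0],1],[[0,0,0],[0,0,0],1],[[0,0,0],[0,0,0],1],[[0,0,0],[0,0,0],1]]' 25
python3 -c "
from h import *
till(.039,.257);till(.166,.257)"
```

```text
clock: 12.27
tool_pos: [0.5177, 0.0559, 0.263]
ee_rot: [179.8, 0.6, 160.0]
ft_force: [2.3, 0.7, -6.2]
opening: 0.0131
t 12.2667 tcp [0.5177 0.0559 0.263 ] F [ 2.3  0.7 -6.2] open 0.0131 shift [ 0.17 -0.02  0.3 ] turn [ 0.04  0.11 -0.02]
t 12.2667 tcp [0.5177 0.0559 0.263 ] F [ 2.3  0.7 -6.2] open 0.0131 shift [0.18 6.33 0.32] turn [ 0.04  0.11 -0.02]
```

```bash
python3 -m creep '[[[0,0.3,0.03],[0,0,0],1],[[0,0.6,0],[0,0,0],1],[[0,0.6,0],[0,0,0],1],[[0,0.6,0],[0,0,0],1],[[0,0.6,0],[0,0,0],1],[[0,0.6,0],[0,0,0],1],[[0,0.6,0],[0,0,0],1],[[0,0.6,0],[0,0,0],1]]'
python3 -c "
from h import *
till(.166,.263)"
```

```text
clock: 12.93
tool_pos: [0.5507, 0.147, 0.263]
ee_rot: [179.9, 0.6, 159.9]
ft_force: [1.3, -3.8, -3.9]
opening: 0.0132
t 12.9333 tcp [0.5507 0.147  0.263 ] F [ 1.3 -3.8 -3.9] open 0.0132 shift [ 0.17  1.49 -0.  ] turn [ 0.01  0.1  -0.03]
```

```bash
python3 -m creep '[[[0,0.4,0],[0,0,0],1],[[0,0.4,0],[0,0,0],1],[[0,0.3,0],[0,0,0],1],[[0,0.2,0],[0,0,0],1],[[0,0.15,0],[0,0,0],1]]'
python3 -c "
from h import *
till(.166,.263)"
```

```text
clock: 13.35
tool_pos: [0.5619, 0.1776, 0.2629]
ee_rot: [-179.6, 0.5, 160.0]
ft_force: [-25.5, -54.5, 17.2]
opening: 0.0129
t 13.35 tcp [0.5619 0.1776 0.2629] F [-25.5 -54.5  17.2] open 0.0129 shift [ 0.17 -0.14 -0.01] turn [-0.07  0.09 -0.01]
```

At the left end (about 60 N). I'll relieve the pressure, release and lift.

```bash
python3 -m creep '[[[0,-0.04,0],[0,0,0],1],[[0,0,0],[0,0,0],1]]'
python3 -m creep '[[[0,0,0],[0,0,0],0.7],[[0,0,0],[0,0,0],0.45],[[0,0,0],[0,0,0],0.45],[[0,0,0],[0,0,0],0.45],[[0,0,0],[0,0,0],0.45],[[0,0,-0.5],[0,0,0],0.45],[[0,0,-1],[0,0,0],0.45],[[0,0,-1],[0,0,0],0.45],[[0,0,-1],[0,0,0],0.45],[[0,0,-1],[0,0,0],0.45]]'
python3 -m creep '[[[0,0,-1],[0,0,0],0.45],[[0,0,-1],[0,0,0],0.45],[[0,0,-1],[0,0,0],0.45],[[0,0,-1],[0,0,0],0.45],[[0,0,-1],[0,0,0],0.45],[[0,0,-1],[0,0,0],0.45],[[0,0,-1],[0,0,0],0.45],[[0,0,0],[0,0,0],0.45]]'
python3 - <<'E'
from h import *
d=imaging.get_image("wrist"); cv2.imwrite("pics/w5.png",d["img"])
for q in (.156,.166): print(q,proj(d,chest2w(P,[[x,-.083+q,.105] for x in(-.05,.05)])).round(1).tolist())
E
```

```text
clock: 13.52
tool_pos: [0.5617, 0.1764, 0.2629]
ee_rot: [-179.4, 0.5, 160.0]
ft_force: [0.2, -0.5, -4.0]
opening: 0.013
clock: 14.35
tool_pos: [0.5607, 0.178, 0.3561]
ee_rot: [-179.5, 0.3, 159.9]
ft_force: [0.0, -0.4, -0.3]
opening: 0.0467
clock: 15.02
tool_pos: [0.5572, 0.179, 0.516]
ee_rot: [-179.9, 0.8, 160.0]
ft_force: [-0.2, -0.5, 0.9]
opening: 0.047
0.156 [[307.7, 133.1], [308.6, 221.8]]
0.166 [[317.1, 133.0], [317.3, 221.8]]
```

View pics/w5.png

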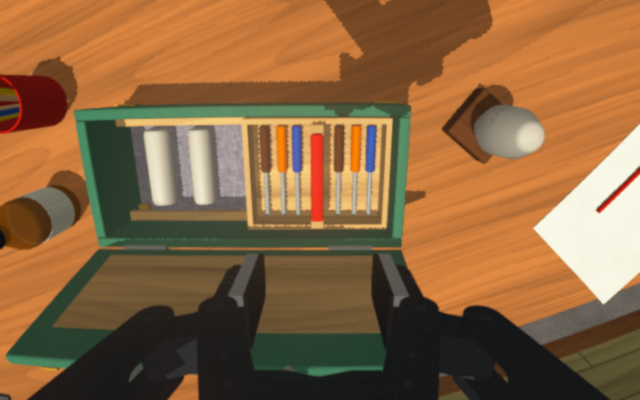

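The till's red strip is at (317,133)–(317,221), matching 0.166 m. The samples lie open on the right, the lid is back and the bystanders stand. Handing in.

```bash
python3 -c "
from rig import telemetry,r
o=telemetry.get_obs();print(o['clock'],o['ft_force'],abs(o['joint_vel']).max())
r.close_job()"
```

```text
15.0667 [-0.61302274 -0.23845465  0.50563854] 3.1409771367207626
the job is handed in; nothing more can be done
```

The lid is open on its stop, the till is fully at its left end, and I handed the job in at 15.1 s of the 56 s allowed.

- **Lid:** I gripped the handle and followed the hinge arc, slowing towards the end. The stop showed as about 44 N at the wrist with the lid at about 1.76 rad by my estimate. I eased off before letting go.
- **Till:** I gripped the red strip and slid it until it met the left end, at about 63 N at the wrist. That is below the 120 N wrist limit. I eased off before releasing.
- **Last picture:** The strip appears where 0.166 m predicts, within about 1 px. The lid lies back and the marble samples are exposed. The carving, bottle and tin are standing, and I saw no sign that they had moved.
- **Robot at hand-in:** It was clear of everything, with under 1 N at the wrist and only a slight residual joint motion of about 3 degrees/s.

One early check disagreed slightly. The first chest fit was off by up to about 2 px at the lid's front corners. The wrist camera then agreed with the handle position to about 1 px, so I went ahead on that.

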